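# Sight a shoe last's tag through the inspection mirror

### The job

Pull the cabinet's tray, which has a bar handle, out to its stop, so that the wooden shoe last standing in it comes into the open. Then swing the sprung mirror on the inspection stand, whose lever ends in an upright peg to take hold of, until the small camera on that stand sees the last's round brass tag in the mirror (the white needle shows where the camera is looking), and finish while holding the mirror steadily at that angle, because it springs back when let go. Do not touch the last, and leave the thread spool, polish tin and hammer alone.

Things in the scene. Friction and masses are not known exactly. Their poses are not given: they have to be found in the camera images.
- tray (a joint): travel of the pull-out tray in m: 0 = shut, 0.16 = fully out at its stop. It slides straight out of the cabinet along the cabinet's own -x axis (towards the robot), needs about 2 to 4 N and stays where it is left.
- tray_handle (a point): middle of the tray's handle: a level round steel bar, 10 mm thick, 110 mm long along its own y axis, 128 mm above the table, standing 50 mm out from the tray's front board (clear gap behind the bar 45 mm). Its x axis points into the cabinet, so the tray is pulled along -x. The front board (14 mm thick, 216 mm wide) reaches to 146 mm and the cabinet behind it (200 mm deep, 220 mm wide) to 150 mm above the table.
- tag (a point): centre of the brass tag, a disc 24 mm across on the right flank (-y side, facing the stand) of the shoe last, 90 mm above the table. It hangs from a 14 mm wide, 40 mm long brass strap lying straight across the flat top of the last's ankle block (112 mm above the table) and ending at the flank directly above the tag, so the strap shows the tag's place from above. Axes: x to the toe, -y out of the tag.
- last_top (a point): middle of the flat top of the ankle block (heel end, 56 by 50 mm, top 112 mm above the table) of the loose light-wood shoe last (about 130 mm long, 50 mm wide, 90 mm tall, toe into the cabinet) that stands on the tray's dark floor, 22 mm above the table. It is inside the cabinet until the tray is pulled and rides out with it. z is up, x points to the toe. Not to be touched.
- lens (a point): centre of the front lens of the fixed camera (black, 44 mm cube) on the inspection stand, 90 mm above the table. The camera looks along its own -x axis straight at the mirror's pivot, 113 mm away. The stand (steel base 235 by 84 mm) does not move; its axes are the same as these.
- mirror (a joint): angle of the mirror in rad about its upright pivot, counter-clockwise seen from above: 0 = at rest, facing the camera squarely; up to 1.2. A spring drives it back to 0; holding it takes about 1 N at the peg at 0 and 2.5 N at 0.8.
- peg (a point): grasp point on the steel peg that turns the mirror: upright round peg, 14 mm across, from 80 to 140 mm above the table, this point at 122 mm. It stands at the end of a level lever (top at 88 mm) 110 mm behind the mirror's pivot, and turns with it: x points from the peg along the lever to the pivot, and that is the way the mirror faces. The mirror (60 mm wide, 64 mm tall, frame top at 127 mm) has its reflecting face on the pivot axis.
- sight (a point): on the mirror's pivot axis, 90 mm above the table; its x axis points along the camera's line of sight after the mirror, level, which is also the way the white needle above the mirror points (75 mm long, 135 mm above the table). It is geared to turn twice as far as the mirror: at mirror angle 0 it points back at the camera. The camera sees the tag when the tag's centre lies within 30 mm sideways of this line.
- spool_mid (a point): middle of a loose spool of thread, 44 mm across, 58 mm tall, standing; leave it alone
- polish_mid (a point): middle of a loose flat polish tin, 72 mm across, 35 mm tall; leave it alone
- hammer_grip (a point): handle of a loose hammer lying on the table; leave it alone

How it is judged:
By the outcome, as a careful person would: the job done as asked, in the order asked, and still so for the second after the job is handed in, while the arm keeps its last pose, push and grip.
It also fails if it takes over 51 s, if anything falls off the work surface, if the arm or the gripper's body presses on something with over 40 N, if the wrist force passes 120 N, or if a joint passes its speed limit or range.

### The arm

A 6-joint arm with a two-finger parallel gripper is mounted at the origin on the work surface. World frame = base frame: x ahead of the robot, y to its left, z up, the work surface at z = 0. Lengths are in m, angles in degrees, forces in N, time in s.
With the tool pointing down it reaches from about 0.3 to 0.75 m from the base axis. Payload 8.5 kg.
Tool frame: the origin (TCP) lies midway between the tips of the shut fingers; the grasp point (between the pads) lies 19 mm behind it (env.tcp_to_grasp is the z of the grasp point in the tool frame, in m); z points along the fingers, y is the line along which they close (so a half turn about z gives the same grasp; the last joint's range is limited). The gripper opens to 85 mm and grips with 20 to 120 N. Pads are 22 mm wide; open, the fingers measure 114 mm over their backs; the gripper's body (76 mm by 85 mm) begins 54 mm behind the grasp point. The pads swing forward as they close: fully open they stand 13 mm farther back than shut.
Start: joints at [61.92, 21.807, 74.336, -0, 83.858, -12.336], TCP at [0.149, 0.529, 0.199] pointing down, gripper open.
Joint ranges: [-178.18, 178.18], [-50.72, 133.34], [12.68, 142.11], [-81.47, 261.47], [9.98, 163.14], [-165.26, 165.26]. Speed limits (degrees/s): [136.94, 136.94, 180, 180, 180, 180].

### API

Orientations are given as a 3x3 rotation matrix whose columns are the frame's x, y, z axes.
In Python, from rig import env, imaging, job, models gives the robot as it stands. The module is installed in compiled form; this text tells all that it offers.
- The arm moves only by the tool jog_arm, never from a script. Its argument "plan" is text: rows parted by semicolons, each of 7 numbers parted by spaces: the turn, a rotation vector about the tool's x, y, z in degrees, then the shift along the tool's x, y, z in cm, then the closure in counts, from 0 (fully open) to 255 (shut). In form: rx ry rz x y z claw; .... A call has 1 to 10 rows; each row shifts and turns the commanded pose from where the row before left it, along the tool's axes as they then stand; what a row does not reach is not made up. A row lasts 1/12 s, in which the tool goes at most 41.7 mm and 7.16 degrees, less where a joint would pass 70% of its speed; a pose out of reach is approached as far as the arm can. A call with a gripper value outside its range is refused whole. The fingers move at their own pace and stop on an object; "grip_force" is the grip in N (left out, the last holds). Time passes only in rows, so rows that do not move let the fingers close. It gives the time, the measured TCP pose, the force, the opening and the grip force at its end, in the units of the state.
- env.observe(): the state, without advancing time (a new reading comes with each control period).
- imaging.get_image(name): name is "scene" or "top" or "wrist"; returns a dict with "pixels" (480x640x3 uint8, red, green, blue), "depth" (480x640 float32, m along the optical axis (not along the pixel's ray), 0 where there is no reading), "fov_y" (degrees; the focal length in pixels is half the picture's height over the tangent of half this angle, whatever the lens; pixels are square), "cx", "cy" (the principal point, pixels), "world_from_camera" (4x4, takes a point from camera to world coordinates). Camera axes: x right, y down, z forward; pixel columns grow to the right and rows downward; lengths in m; the calibration is good to about 2 mm. A picture is of the moment at which its call begins.
- job.close_job(): hands the job in; it is judged then, once.
Trained networks look in the newest picture that a camera, given by its name, has taken for a name from the list of things; names that differ only in an ending like _2 or _b are one class to them, and where a whole thing is asked for, a point or a joint stands for the part that bears it (a point fixed in the world has none). Each returns a list of dicts, best first, with "confidence" (0 to 1); they miss things now and then, are a little off and sometimes report something else, mostly with a low value. They report only what shows in the picture. A call takes as long as a camera call.
- models.outline_of(camera, query): "region" (480x640 bool, what is visible of it) and "bbox" ([centre column, centre row, width, height] in pixels, round what is visible of it).
- models.tip_of(camera, query): "at" ([column, row] in pixels: a listed point, or the origin of a listed thing).
The state is a dict: "time_s": time; "q": joint angles; "qvel": joint speeds; "joint_efforts": joint torques, N m; "position": TCP position; "tool_rot": TCP orientation; "ft_force": force on the tool from outside, world axes, zero at the start; "wrist_torque": the same for the moment, N m; "grip_width": finger opening in m; "gripper_force": force on a finger pad.
Only numpy, scipy, OpenCV 4.12 (cv2) and the standard library are available. Lean on these libraries where they do the work, as an engineer would, in place of code of your own. Each camera call takes 0.05 s, during which the arm holds its last target. There are 200 camera calls.

## Working session

There is one attempt and no reset: what is moved stays moved. The work goes in short steps, Python scripts to look and compute and a tool call to move; the robot and the scene stay as the last step left them, time stands still between calls to the robot, and variables do not carry over. Pictures are saved under pics/ and viewed, at most 10 in all, crops included, and the job is handed in when it is done.

Besides the shell and the picture viewer there is one more tool, called after "Call:" by a JSON object that holds its "op" and its "data". jog_arm: Moves the arm, as the interface text tells. Its arguments: {"type":"object","properties":{"plan":{"type":"string"},"grip_force":{"type":"number"}},"required":["plan"]}

```bash
mkdir -p pics; cat > h.py <<'E'
import numpy as np, cv2
from rig import env, imaging, job, models
def f_of(im): return 240/np.tan(np.radians(im["fov_y"])/2)
def pt(im,u,v,z=None,d=None):
    f=f_of(im);T=im["world_from_camera"]
    r=np.array([(u-im["cx"])/f,(v-im["cy"])/f,1.])
    if z is not None:
        w=T[:3,:3]@r; return T[:3,3]+w*(z-T[2,3])/w[2]
    if d is None:
        d=np.median([x for x in im["depth"][int(v)-1:int(v)+2,int(u)-1:int(u)+2].ravel() if x>0] or [0])
    return T[:3,:3]@(r*d)+T[:3,3]
def save(im,n): cv2.imwrite("pics/"+n,cv2.cvtColor(im["pixels"],cv2.COLOR_RGB2BGR))
E
python3 - <<'E'
from h import *
np.set_printoptions(precision=4,suppress=True)
Z=dict(tray_handle=.128,lens=.09,peg=.122,sight=.09,spool_mid=.029,polish_mid=.0175,hammer_grip=.012,tag=.09,last_top=.112)
for c in ["top","scene"]:
    im=imaging.get_image(c); save(im,c+"0.png"); print(c,im["world_from_camera"][:3,3])
    for q in Z:
        for r in models.tip_of(c,q)[:2]:
            u,v=r["at"]; print(q,round(r["confidence"],2),np.round([u,v]),"z:",pt(im,u,v,z=Z[q]),"d:",pt(im,u,v))
E
```

```text
top [ 0.4202 -0.0139  1.0327]
tray_handle 0.64 [243. 211.] z: [0.668  0.1242 0.128 ] d: [ 0.7033  0.1439 -0.0009]
lens 0.86 [386. 199.] z: [ 0.6988 -0.1748  0.09  ] d: [ 0.6957 -0.173   0.1005]
lens 0.23 [380. 305.] z: [ 0.4743 -0.1519  0.09  ] d: [ 0.4715 -0.1448  0.1385]
peg 0.57 [381. 306.] z: [ 0.4699 -0.1483  0.122 ] d: [ 0.469  -0.1459  0.1382]
spool_mid 0.86 [138. 330.] z: [0.4364 0.3611 0.029 ] d: [0.4359 0.3505 0.0575]
polish_mid 0.84 [127. 240.] z: [0.6345 0.3996 0.0175] d: [0.631  0.3929 0.034 ]
polish_mid 0.34 [267. 173.] z: [0.7881 0.0865 0.0175] d: [0.7405 0.0735 0.1488]
hammer_grip 0.88 [484. 253.] z: [ 0.5898 -0.4034  0.012 ] d: [ 0.5893 -0.4021  0.0153]
tag 0.51 [264. 169.] z: [0.7701 0.0843 0.09  ] d: [0.7481 0.0781 0.1493]
last_top 0.17 [138. 328.] z: [0.4377 0.3289 0.112 ] d: [0.4388 0.3494 0.0569]
scene [1.3128 0.2983 0.8722]
tray_handle 0.95 [382. 262.] z: [0.6528 0.1172 0.128 ] d: [0.6558 0.1181 0.1314]
lens 0.97 [247. 245.] z: [ 0.6908 -0.1855  0.09  ] d: [ 0.7008 -0.1777  0.1026]
peg 0.65 [302. 186.] z: [ 0.4888 -0.1458  0.122 ] d: [ 0.4802 -0.1504  0.1142]
spool_mid 0.58 [510. 256.] z: [0.43   0.3633 0.029 ] d: [0.4596 0.3611 0.0573]
polish_mid 0.9 [505. 330.] z: [0.6347 0.3898 0.0175] d: [0.647  0.3881 0.0329]
hammer_grip 0.59 [196. 215.] z: [ 0.5861 -0.4132  0.012 ] d: [ 0.5932 -0.4062  0.0204]
```

View pics/top0.png

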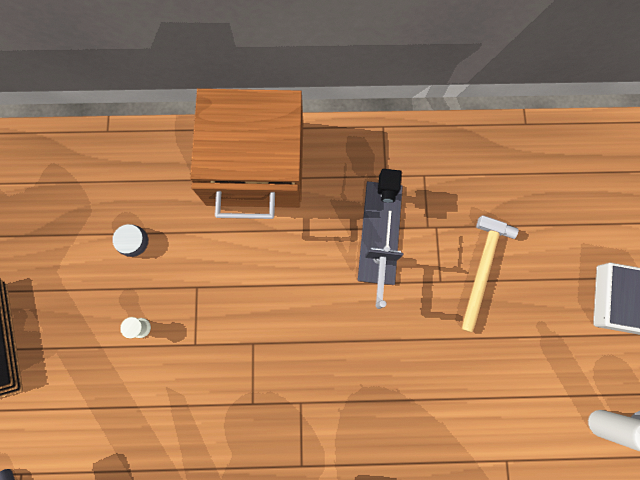

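View pics/scene0.png

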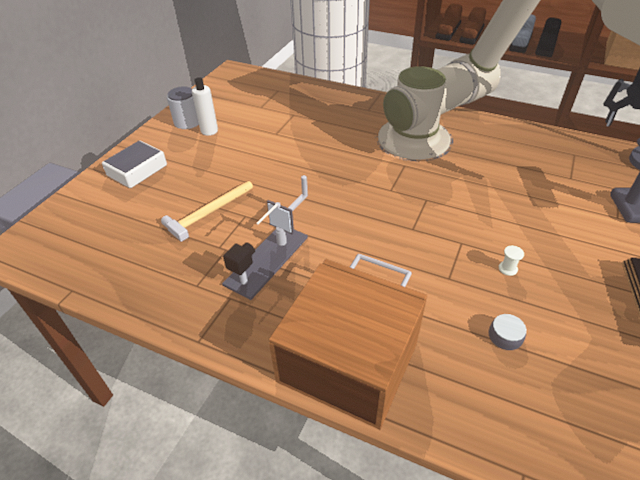

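The top view shows the cabinet at (248,140), its bar handle at row 216 from column 217 to 273, and the stand with the lens at (388,199), pivot near (386,252) and peg near (381,303). The hammer, tin and spool are well clear. Next I'll fit precise poses from depth.

```bash
cat >> h.py <<'E'
def cloud(im):
    f=f_of(im);T=im["world_from_camera"];d=im["depth"]
    v,u=np.mgrid[0:480,0:640]
    P=np.stack([(u-im["cx"])/f*d,(v-im["cy"])/f*d,d],-1)@T[:3,:3].T+T[:3,3]
    P[d<=0]=np.nan; return P
def sel(P,x0,x1,y0,y1,z0,z1):
    return P[(P[...,0]>x0)&(P[...,0]<x1)&(P[...,1]>y0)&(P[...,1]<y1)&(P[...,2]>z0)&(P[...,2]<z1)]
E
python3 - <<'E'
from h import *
np.set_printoptions(precision=4,suppress=True)
for c in ["top","scene"]:
    P=cloud(imaging.get_image(c))
    a=sel(P,.6,1,-.05,.3,.142,.157); print(c,"cab",len(a),cv2.minAreaRect(a[:,:2].astype(np.float32)*1000),a[:,2].mean())
    b=sel(P,.6,.69,-.0,.25,.115,.14); print("bar",len(b),cv2.minAreaRect(b[:,:2].astype(np.float32)*1000))
    p=sel(P,.42,.53,-.22,-.08,.105,.15); print("peg",len(p),p.mean(0),p.min(0),p.max(0))
    s=sel(P,.45,.8,-.3,-.08,.006,.03); print("base",len(s),cv2.minAreaRect(s[:,:2].astype(np.float32)*1000))
    n=sel(P,.5,.69,-.22,-.1,.128,.142); print("needle",len(n),n.mean(0),cv2.fitLine(n[:,:2].astype(np.float32),2,0,.01,.01).ravel() if len(n)>2 else 0)
    l=sel(P,.64,.8,-.26,-.1,.104,.12); print("camtop",len(l),cv2.minAreaRect(l[:,:2].astype(np.float32)*1000))
s=env.observe();print(s["position"],s["tool_rot"],s["grip_width"],env.tcp_to_grasp,s["ft_force"])
E
```

```text
top cab 10503 ((816.8216552734375, 114.62858581542969), (220.74609375, 220.62196350097656), 88.01881408691406) 0.14937745425690602
bar 424 ((671.01416015625, 120.30789184570312), (119.51899719238281, 39.58530807495117), 89.13684844970703)
peg 57 [ 0.4736 -0.1476  0.1344] [ 0.4673 -0.1555  0.1057] [ 0.4809 -0.1423  0.143 ]
base 2697 ((637.3948974609375, -184.0731658935547), (135.45277404785156, 331.1239318847656), 86.61522674560547)
needle 118 [ 0.6089 -0.1663  0.1344] [ 0.9866 -0.1629  0.6089 -0.1663]
camtop 471 ((727.3177490234375, -182.77383422851562), (43.979461669921875, 65.14009857177734), 81.6399154663086)
scene cab 12179 ((817.1599731445312, 115.254150390625), (220.60055541992188, 221.69093322753906), 87.72647094726562) 0.14961674716450735
bar 361 ((672.2095336914062, 120.77836608886719), (118.85138702392578, 38.310211181640625), 88.47608184814453)
peg 81 [ 0.4773 -0.1474  0.1247] [ 0.4686 -0.1546  0.105 ] [ 0.4835 -0.1409  0.1418]
base 2128 ((628.3134765625, -166.09832763671875), (96.87779998779297, 275.6098937988281), 78.4761734008789)
needle 91 [ 0.6126 -0.1666  0.134 ] [ 0.9862 -0.1656  0.6126 -0.1666]
camtop 375 ((728.0637817382812, -182.17242431640625), (44.7545280456543, 66.29828643798828), 84.0645523071289)
[0.1492 0.5294 0.1991] [[-0.9625  0.2713  0.    ]
 [ 0.2713  0.9625  0.    ]
 [-0.      0.     -1.    ]] 0.0856722283850637 -0.0187 [-0.4317 -0.2686 -0.0762]
```

Call:
{"op": "jog_arm", "data": {"plan": "0 0 7 0 0 0 130; 0 0 7 0 0 0 130; 0 0 7 0 0 0 130; 0 0 7 0 0 0 130; 0 0 7 0 0 0 130; 0 0 7 0 0 0 130; 0 0 7 0 0 0 130; 0 0 7 0 0 0 130; 0 0 7 0 0 0 130; 0 0 7 0 0 0 130", "grip_force": 40}}

```text
time_s: 1.93
position: [0.1492, 0.5294, 0.199]
tool_rot: [[-0.068, 0.998, -0.0], [0.998, 0.068, 0.0], [0.0, -0.0, -1.0]]
ft_force: [0.8, -0.6, 0.2]
grip_width: 0.0419
gripper_force: 0.0
```

Call:
{"op": "jog_arm", "data": {"plan": "0 0 6.4 0 0 0 130; 0 0 0 -2.3 3.07 0 130; 0 0 0 -2.3 3.07 0 130; 0 0 0 -2.3 3.07 0 130; 0 0 0 -2.3 3.07 0 130; 0 0 0 -2.3 3.07 0 130; 0 0 0 -2.3 3.07 0 130; 0 0 0 -2.3 3.07 0 130; 0 0 0 -2.3 3.07 0 130; 0 0 0 -2.3 3.07 0 130"}}

```text
time_s: 2.77
position: [0.4189, 0.3107, 0.1992]
tool_rot: [[0.037, 0.999, 0.0], [0.999, -0.037, 0.0], [0.0, 0.0, -1.0]]
ft_force: [0.3, 0.5, 0.3]
grip_width: 0.042
gripper_force: 0.0
```

Call:
{"op": "jog_arm", "data": {"plan": "0 0 0 -2.3 3.07 0 130; 0 0 0 -2.3 3.07 0 130; 0 0 0 -2.3 3.07 0 130; 0 0 0 -2.3 3.07 0 130; 0 0 0 -2.3 3.07 0 130; 0 0 0 -2.3 3.07 0 130; 0 0 0 -2.3 3.07 0 130; 0 0 0 0 0 0 130; 0 0 0 0 0 0 130"}}

```text
time_s: 3.52
position: [0.6272, 0.1417, 0.198]
tool_rot: [[0.04, 0.999, -0.001], [0.999, -0.04, 0.0], [-0.0, -0.001, -1.0]]
ft_force: [-0.7, -0.3, -1.1]
grip_width: 0.0418
gripper_force: 0.0
```

Call:
{"op": "jog_arm", "data": {"plan": "0 0 0 -1.95 3.08 0 130; 0 0 0 0 0 0 130; 0 0 0 0 0 0 130"}}

```text
time_s: 3.77
position: [0.6563, 0.1228, 0.1986]
tool_rot: [[0.038, 0.999, -0.001], [0.999, -0.038, 0.0], [0.0, -0.001, -1.0]]
ft_force: [-0.2, -0.1, -0.3]
grip_width: 0.0417
gripper_force: 0.0
```

```bash
python3 - <<'E'
from h import *
np.set_printoptions(precision=4,suppress=True)
im=imaging.get_image("wrist"); save(im,"w1.png"); P=cloud(im)
b=sel(P,.63,.675,.05,.2,.11,.145); print(len(b),b.mean(0) if len(b) else 0,b.min(0),b.max(0))
print(np.median(b,0), cv2.minAreaRect(b[:,:2].astype(np.float32)*1000)); s=env.observe();print(s["position"])
E
```

```text
2527 [0.6603 0.1256 0.1318] [0.6513 0.0621 0.1264] [0.675  0.1816 0.1352]
[0.6594 0.1287 0.132 ] ((665.1825561523438, 121.77008056640625), (118.97730255126953, 23.466304779052734), 87.7961196899414)
[0.6558 0.1234 0.199 ]
```

View pics/w1.png

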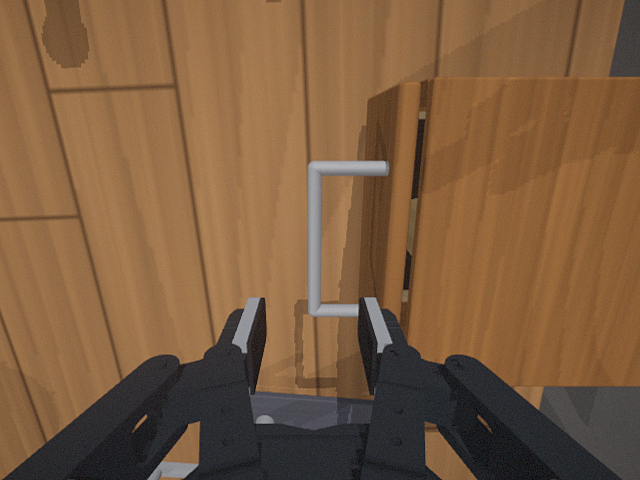

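The wrist view shows the bar at column 315, centred between the pads at columns 255 and 370, with a clear gap to the front board at column 400. I'll descend and grip.

Call:
{"op": "jog_arm", "data": {"plan": "0 0 0 0 0.1 3 130; 0 0 0 0 0 3 130; 0 0 0 0 0 3 130; 0 0 0 0 0 0 130; 0 0 0 0 0 0 255; 0 0 0 0 0 0 255; 0 0 0 0 0 0 255; 0 0 0 0 0 0 255; 0 0 0 0 0 0 255; 0 0 0 0 0 0 255", "grip_force": 40}}

```text
time_s: 4.65
position: [0.6576, 0.1226, 0.1099]
tool_rot: [[0.037, 0.999, 0.001], [0.999, -0.037, 0.0], [0.0, 0.001, -1.0]]
ft_force: [1.1, 1.2, -0.3]
grip_width: -0.0001
gripper_force: 0.0
```

```bash
python3 - <<'E'
from h import *
im=imaging.get_image("wrist"); a=im["pixels"]; im2=imaging.get_image("scene")["pixels"]
z=cv2.resize(im2[200:330,300:470],None,fx=3,fy=3)
o=np.zeros((480,1150,3),np.uint8);o[:,:640]=a;o[:390,640:1150]=z
save({"pixels":cv2.resize(o,(800,334))},"w2.png"); s=env.observe();print(s["grip_width"],s["gripper_force"],s["ft_force"])
E
```

```text
-0.0001889794019708329 0.0 [ 0.28341747 -0.00937982 -0.10933277]
```

View pics/w2.png

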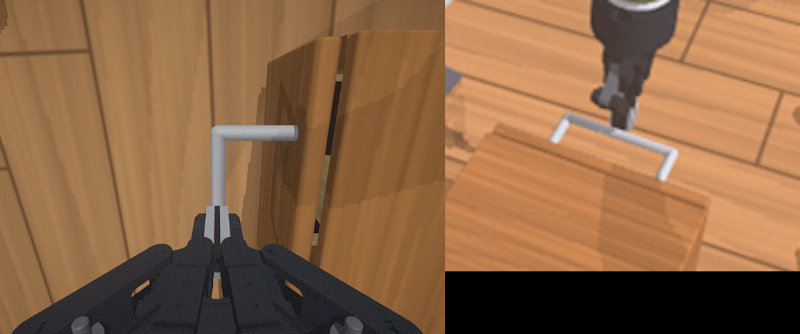

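```bash
python3 - <<'E'
from h import *
np.set_printoptions(precision=4,suppress=True)
w=imaging.get_image("wrist"); im=imaging.get_image("scene")
a=cv2.resize(w["pixels"][270:450,230:400],None,fx=2.3,fy=2.3); b=cv2.resize(im["pixels"][215:295,345:425],None,fx=5,fy=5)
o=np.zeros((414,791,3),np.uint8);o[:a.shape[0],:391]=a[:414,:391];o[:400,391:791]=b;save({"pixels":o},"w3.png")
P=cloud(im);Q=sel(P,.63,.69,.10,.15,.05,.25); print(len(Q))
for z0 in np.arange(.1,.2,.01):
    k=Q[(Q[:,2]>=z0)&(Q[:,2]<z0+.01)]; print(round(z0,2),len(k),k.min(0) if len(k) else '',k.max(0) if len(k) else '')
E
```

```text
477
0.1 0  
0.11 0  
0.12 43 [0.6557 0.101  0.1249] [0.6641 0.15   0.13  ]
0.13 75 [0.6539 0.1    0.1301] [0.665  0.1498 0.14  ]
0.14 13 [0.6528 0.1115 0.1418] [0.6653 0.1334 0.15  ]
0.15 40 [0.6541 0.1107 0.1501] [0.6725 0.1337 0.1598]
0.16 41 [0.6516 0.113  0.1601] [0.6722 0.1337 0.1694]
0.17 10 [0.6509 0.1212 0.1702] [0.6706 0.1336 0.1795]
0.18 18 [0.6302 0.1135 0.1819] [0.6873 0.1358 0.1899]
0.19 31 [0.6307 0.1172 0.1901] [0.6898 0.1367 0.1995]
```

View pics/w3.png

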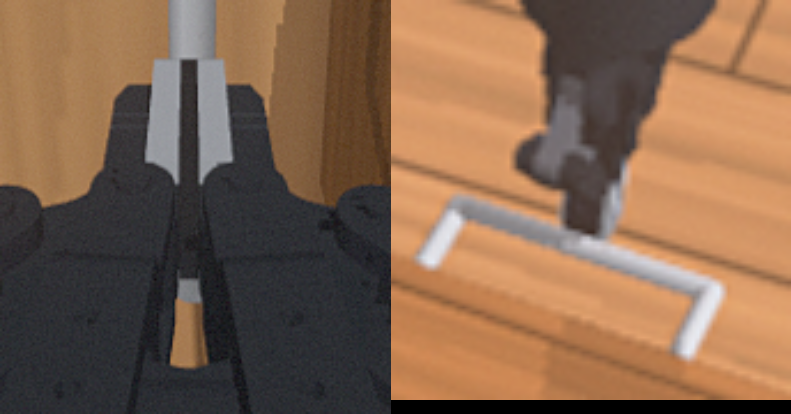

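```bash
python3 - <<'E'
from h import *
np.set_printoptions(precision=4,suppress=True)
w=imaging.get_image("wrist"); T=w["world_from_camera"]; print(T)
for v in (285,292,298,305,315,330): print(v,[pt(w,u,v) for u in (300,313,323)])
im=imaging.get_image("scene")
for v in (240,250,258,262,264,268): print(v,[pt(im,u,v) for u in (380,386)])
s=env.observe();print(s["position"],s["q"])
E
```

```text
[[ 0.9993 -0.0352 -0.0126  0.6608]
 [-0.0374 -0.9478 -0.3167  0.204 ]
 [-0.0007  0.3169 -0.9484  0.284 ]
 [ 0.      0.      0.      1.    ]]
285 [array([ 0.6451,  0.0701, -0.0003]), array([0.6586, 0.1326, 0.1328]), array([0.6634, 0.1304, 0.1285])]
292 [array([ 0.6448,  0.0634, -0.    ]), array([0.6584, 0.1286, 0.1322]), array([0.6633, 0.1269, 0.1291])]
298 [array([0.653 , 0.134 , 0.1484]), array([0.6586, 0.1334, 0.1476]), array([0.6629, 0.1336, 0.1483])]
305 [array([0.6532, 0.1338, 0.1541]), array([0.6586, 0.1337, 0.1544]), array([0.6627, 0.1336, 0.1544])]
315 [array([0.6535, 0.134 , 0.1627]), array([0.6585, 0.1337, 0.1624]), array([0.6625, 0.1334, 0.1622])]
330 [array([0.6538, 0.1337, 0.1729]), array([0.6585, 0.1337, 0.1731]), array([0.6621, 0.1337, 0.1733])]
240 [array([0.7033, 0.1238, 0.2405]), array([0.6813, 0.1291, 0.2223])]
250 [array([0.7189, 0.13  , 0.2316]), array([0.6878, 0.1329, 0.203 ])]
258 [array([0.6704, 0.1178, 0.1569]), array([0.6673, 0.1292, 0.1587])]
262 [array([0.6592, 0.1155, 0.1328]), array([0.6638, 0.1292, 0.1434])]
264 [array([0.6615, 0.1166, 0.1295]), array([0.6593, 0.1285, 0.1326])]
268 [array([ 0.5583,  0.0887, -0.002 ]), array([0.5555, 0.1026, 0.0014])]
[0.6574 0.1225 0.109 ] [ 0.4382 37.6334 61.3725  0.0002 80.9978  2.5843]
```

The shut fingertips stand at z≈0.146, about 37 mm above the reported TCP, and both cameras agree on this. The pads closed above the bar, so I'll reopen narrowly and go 37 mm lower.

Call:
{"op": "jog_arm", "data": {"plan": "0 0 0 0 0 0 165; 0 0 0 0 0 0 165; 0 0 0 0 0 0 165; 0 0 0 0 0 1 165; 0 0 0 0 0 1 165; 0 0 0 0 0 0 165"}}

```text
time_s: 5.45
position: [0.656, 0.1225, 0.0859]
tool_rot: [[0.038, 0.999, -0.005], [0.999, -0.038, -0.0], [-0.0, -0.005, -1.0]]
ft_force: [0.1, -0.3, -0.7]
grip_width: 0.03
gripper_force: 0.0
```

Call:
{"op": "jog_arm", "data": {"plan": "0 0 0 0 0 0.8 165; 0 0 0 0 0 0.8 165; 0 0 0 0 0 0 165; 0 0 0 0 0 0 255; 0 0 0 0 0 0 255; 0 0 0 0 0 0 255; 0 0 0 0 0 0 255; 0 0 0 0 0 0 255", "grip_force": 40}}

```text
time_s: 6.12
position: [0.6575, 0.1226, 0.0732]
tool_rot: [[0.037, 0.999, 0.001], [0.999, -0.037, 0.0], [0.0, 0.001, -1.0]]
ft_force: [0.2, -0.6, -2.7]
grip_width: 0.0084
gripper_force: 38.9
```

The bar is held. Pulling now.

Call:
{"op": "jog_arm", "data": {"plan": "0 0 0 0 -1 0 255; 0 0 0 0 -1.5 0 255; 0 0 0 0 -2 0 255; 0 0 0 0 -2 0 255; 0 0 0 0 -2 0 255; 0 0 0 0 -2 0 255; 0 0 0 0 -2 0 255; 0 0 0 0 -1.5 0 255; 0 0 0 0 -1 0 255; 0 0 0 0 0 0 255"}}

```text
time_s: 6.95
position: [0.5053, 0.1285, 0.0731]
tool_rot: [[0.037, 0.999, -0.002], [0.999, -0.037, 0.0], [-0.0, -0.002, -1.0]]
ft_force: [-3.9, 1.6, -3.3]
grip_width: 0.0085
gripper_force: 39.5
```

Call:
{"op": "jog_arm", "data": {"plan": "0 0 0 0 -0.5 0 255; 0 0 0 0 -0.3 0 255; 0 0 0 0 -0.2 0 255; 0 0 0 0 0 0 255; 0 0 0 0 0 0 255"}}

```text
time_s: 7.37
position: [0.5026, 0.1286, 0.0732]
tool_rot: [[0.038, 0.999, 0.01], [0.999, -0.038, 0.001], [0.001, 0.01, -1.0]]
ft_force: [19.4, 4.1, -16.2]
grip_width: 0.0085
gripper_force: 39.1
```

```bash
python3 - <<'E'
from h import *
np.set_printoptions(precision=4,suppress=True)
s=env.observe();print(s["position"],s["ft_force"])
for c in ("top","scene"):
    im=imaging.get_image(c); save(im,c+"4.png"); P=cloud(im)
    a=sel(P,.48,.62,-.02,.24,.137,.15); a=a[(a[:,1]<.07)|(a[:,1]>.19)]; print(c,"board top",len(a),cv2.minAreaRect(a[:,:2].astype(np.float32)*1000))
    a=sel(P,.64,1,-.05,.3,.145,.157); print("cab",cv2.minAreaRect(a[:,:2].astype(np.float32)*1000))
    for q,z in (("tag",.09),("last_top",.112)):
        for r in models.tip_of(c,q)[:1]: u,v=r["at"]; print(q,r["confidence"],u,v,pt(im,u,v,z=z),pt(im,u,v))
    l=sel(P,.5,.72,.05,.19,.105,.118); print("last top",len(l),np.median(l,0) if len(l) else 0,cv2.minAreaRect(l[:,:2].astype(np.float32)*1000) if len(l) else 0)
E
```

```text
[0.5026 0.1286 0.0732] [ 19.3883   4.1362 -16.1505]
top board top 211 ((555.701904296875, 43.475494384765625), (52.90916061401367, 14.597288131713867), 88.31525421142578)
cab ((826.0147705078125, 114.45013427734375), (220.58026123046875, 201.73094177246094), 87.66728210449219)
tag 0.71 264.1 240.5 [0.6131 0.085  0.09  ] [0.6135 0.0852 0.088 ]
last_top 0.79 251.0 238.6 [0.6131 0.1094 0.112 ] [0.6128 0.1092 0.1132]
last top 557 [0.6163 0.1095 0.1113] ((591.6002197265625, 100.54197692871094), (116.91618347167969, 58.7390251159668), 23.02383041381836)
scene board top 301 ((560.2022705078125, 125.1657485961914), (214.9063262939453, 20.120452880859375), 87.05814361572266)
cab ((826.6593017578125, 114.75157928466797), (220.5033721923828, 202.5724334716797), 87.76398468017578)
tag 0.67 374.4 255.6 [0.6084 0.0873 0.09  ] [0.6248 0.0922 0.1082]
last_top 0.7 382.7 255.0 [0.6196 0.1088 0.112 ] [0.6218 0.1094 0.1144]
last top 704 [0.6059 0.1158 0.1113] ((579.5818481445312, 122.51565551757812), (115.82757568359375, 123.1041259765625), 35.729087829589844)
```

View pics/top4.png

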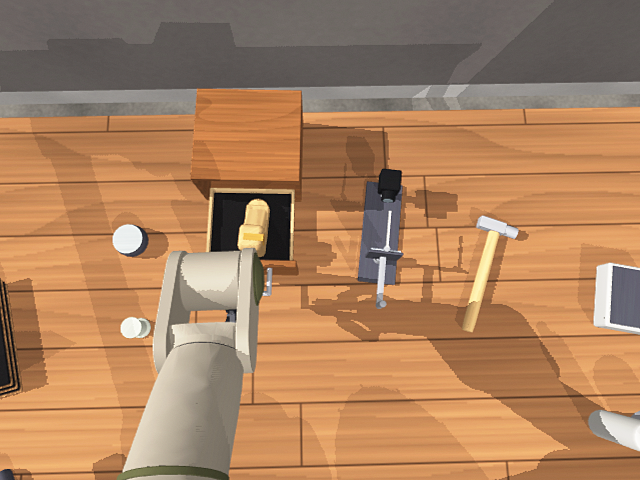

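The top view shows the tray out (front board at row 265) with the last standing in it at (257,225). Measured travel is about 0.155, so I'll pull slightly more to confirm the stop.

Call:
{"op": "jog_arm", "data": {"plan": "0 0 0 0 -0.3 0 255; 0 0 0 0 -0.3 0 255; 0 0 0 0 0 0 255; 0 0 0 0 0 0 255", "grip_force": 80}}

```text
time_s: 8.0
position: [0.5031, 0.1286, 0.0735]
tool_rot: [[0.039, 0.999, 0.024], [0.999, -0.039, 0.002], [0.002, 0.024, -1.0]]
ft_force: [47.1, 6.1, -36.2]
grip_width: 0.0074
gripper_force: 77.6
```

The stop is firm: force rose with no motion. I'll relieve it, release and lift.

Call:
{"op": "jog_arm", "data": {"plan": "0 0 0 0 0.6 0 255; 0 0 0 0 0.5 0 255; 0 0 0 0 0 0 255; 0 0 0 0 0 0 165; 0 0 0 0 0 0 165; 0 0 0 0 0 0 165; 0 0 0 0 0 -2 165; 0 0 0 0 0 -3 165; 0 0 0 0 0 -4 165; 0 0 0 0 0 -1 165", "grip_force": 40}}

```text
time_s: 8.83
position: [0.5041, 0.1283, 0.1785]
tool_rot: [[0.037, 0.999, 0.008], [0.999, -0.037, -0.0], [0.0, 0.008, -1.0]]
ft_force: [0.4, -0.5, 0.8]
grip_width: 0.03
gripper_force: 0.0
```

Call:
{"op": "jog_arm", "data": {"plan": "0 0 0 -4 0 0 120; 0 0 0 -4 0 0 120; 0 0 0 -4 0 0 120; 0 0 0 -4 0 0 120; 0 0 0 -4 0 0 120; 0 0 0 -4 0 0 120; 0 0 0 -1.7 0 0 120; 0 0 7 0 0 0 120; 0 0 7 0 0 0 120; 0 0 7 0 0 0 120"}}

```text
time_s: 9.67
position: [0.4924, -0.129, 0.1731]
tool_rot: [[0.4, 0.917, -0.0], [0.917, -0.4, -0.0], [-0.0, -0.0, -1.0]]
ft_force: [-0.3, 0.7, 0.5]
grip_width: 0.0453
gripper_force: 0.0
```

Call:
{"op": "jog_arm", "data": {"plan": "0 0 7 0 0 0 120; 0 0 7 0 0 0 120; 0 0 7 0 0 0 120; 0 0 7 0 0 0 120; 0 0 7 0 0 0 120; 0 0 7 0 0 0 120; 0 0 7 0 0 0 120; 0 0 7 0 0 0 120; 0 0 7 0 0 0 120; 0 0 7 0 0 0 120"}}

```text
time_s: 10.5
position: [0.4924, -0.1284, 0.1732]
tool_rot: [[0.998, -0.061, -0.0], [-0.061, -0.998, -0.0], [-0.0, 0.0, -1.0]]
ft_force: [-0.4, 0.3, -0.5]
grip_width: 0.0454
gripper_force: 0.0
```

Call:
{"op": "jog_arm", "data": {"plan": "0 0 5.7 0 0 0 120; 0 0 0 0 0 0 120; 0 0 0 0 0 0 120"}}

```text
time_s: 10.75
position: [0.4926, -0.1284, 0.1732]
tool_rot: [[0.989, -0.151, -0.0], [-0.151, -0.989, -0.0], [-0.0, 0.0, -1.0]]
ft_force: [0.5, -0.9, 0.1]
grip_width: 0.0453
gripper_force: 0.0
```

```bash
python3 - <<'E'
from h import *
np.set_printoptions(precision=4,suppress=True)
s=env.observe();print(s["position"],s["tool_rot"],s["ft_force"],s["q"])
for c in ("top","scene","wrist"):
    im=imaging.get_image(c); P=cloud(im); 
    if c!="scene": save(im,c+"5.png")
    a=sel(P,.52,.62,-.02,.24,.137,.15); print(c,"board",len(a),cv2.minAreaRect(a[:,:2].astype(np.float32)*1000) if len(a) else 0)
    for q,z in (("tag",.09),("last_top",.112),("peg",.122),("sight",.09)):
        for r in models.tip_of(c,q)[:1]: u,v=r["at"]; print(q,r["confidence"],u,v,pt(im,u,v,z=z),pt(im,u,v))
    p=sel(P,.42,.52,-.22,-.08,.095,.142); print("peg",len(p),p.mean(0),p.min(0),p.max(0))
E
```

```text
[ 0.4926 -0.1284  0.1732] [[ 0.9886 -0.1507 -0.0001]
 [-0.1507 -0.9886 -0.0002]
 [-0.0001  0.0002 -1.    ]] [ 0.5027 -0.9436  0.1008] [-27.9522  18.9472  83.3114  -0.0136  77.7399  70.7169]
top board 822 ((560.0768432617188, 124.26507568359375), (214.6034393310547, 14.67061710357666), 87.76084899902344)
tag 0.72 263.9 240.9 [0.6122 0.0854 0.09  ] [0.6099 0.0842 0.1015]
last_top 0.87 251.0 236.6 [0.6173 0.1094 0.112 ] [0.6169 0.1092 0.1137]
peg 9 [ 0.4687 -0.1462  0.1098] [ 0.4671 -0.1517  0.0951] [ 0.4712 -0.1424  0.1277]
scene board 685 ((560.8275146484375, 125.57401275634766), (214.7139892578125, 18.916242599487305), 87.81300354003906)
tag 0.93 375.6 256.7 [0.6105 0.0908 0.09  ] [0.6284 0.0961 0.11  ]
last_top 0.65 384.2 254.9 [0.618  0.1116 0.112 ] [0.6193 0.112  0.1134]
peg 0.39 197.5 215.1 [ 0.6788 -0.3191  0.122 ] [ 0.5926 -0.403   0.02  ]
sight 0.19 383.5 257.7 [0.6064 0.1076 0.09  ] [0.6266 0.1131 0.1123]
peg 94 [ 0.4776 -0.1472  0.121 ] [ 0.4687 -0.1562  0.0955] [ 0.4847 -0.1416  0.1418]
wrist board 1444 ((557.2410888671875, 33.81242370605469), (35.569374084472656, 14.182422637939453), 87.7999267578125)
peg 0.58 343.8 274.3 [ 0.4726 -0.1479  0.122 ] [ 0.4803 -0.1474  0.1391]
peg 743 [ 0.4783 -0.1484  0.1276] [ 0.4685 -0.1555  0.0951] [ 0.4821 -0.1418  0.1413]
```

View pics/wrist5.png

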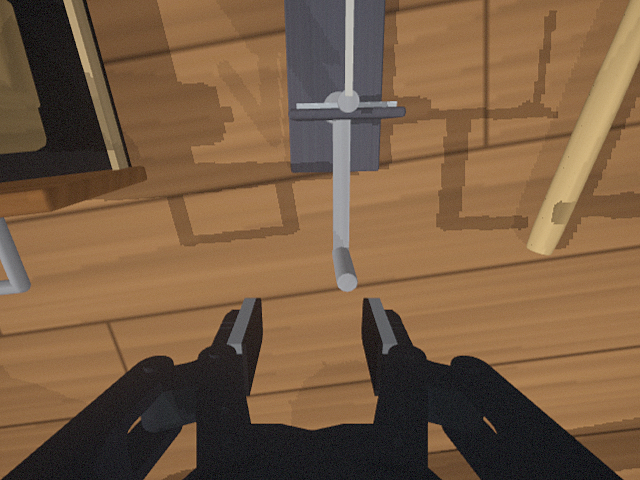

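The wrist view shows the peg top at (347,282), slightly right of the pads' middle (312), with the lever running straight up to the pivot at (348,100). I'll align over the peg, then descend and grip.

Call:
{"op": "jog_arm", "data": {"plan": "0 0 0 -1.33 2.26 0 120; 0 0 0 0 0 0 120; 0 0 0 0 0 3 120; 0 0 0 0 0 3 120; 0 0 0 0 0 2.5 120; 0 0 0 0 0 2 120; 0 0 0 0 0 0 120; 0 0 0 0 0 0 120", "grip_force": 50}}

```text
time_s: 12.17
position: [0.4762, -0.1486, 0.0679]
tool_rot: [[0.988, -0.154, -0.001], [-0.154, -0.988, 0.001], [-0.001, -0.001, -1.0]]
ft_force: [0.0, 0.2, 0.2]
grip_width: 0.0454
gripper_force: 0.0
```

Call:
{"op": "jog_arm", "data": {"plan": "0 0 0 0 0 0 255; 0 0 0 0 0 0 255; 0 0 0 0 0 0 255; 0 0 0 0 0 0 255; 0 0 0 0 0 0 255; 0 0 0 0 0 0 255", "grip_force": 50}}

```text
time_s: 12.67
position: [0.4769, -0.1493, 0.0694]
tool_rot: [[0.988, -0.154, 0.002], [-0.154, -0.988, -0.002], [0.003, 0.001, -1.0]]
ft_force: [-0.8, -0.7, 7.3]
grip_width: 0.0126
gripper_force: 48.6
```

Call:
{"op": "jog_arm", "data": {"plan": "0 0 -2.9 0 0 0 255; 0 0 0 0 1.11 0 255; 0 0 -5.8 0 0 0 255; 0 0 0 0 1.11 0 255; 0 0 -5.8 0 0 0 255; 0 0 0 0 1.11 0 255; 0 0 -5.8 0 0 0 255; 0 0 0 0 1.11 0 255; 0 0 -2.9 0 0 0 255; 0 0 0 0 0 0 255"}}

```text
time_s: 13.5
position: [0.4792, -0.1938, 0.0693]
tool_rot: [[0.969, 0.249, 0.002], [0.249, -0.969, -0.002], [0.002, 0.002, -1.0]]
ft_force: [0.4, -1.3, 6.8]
grip_width: 0.0126
gripper_force: 49.4
```

Call:
{"op": "jog_arm", "data": {"plan": "0 0 -2.9 0 0 0 255; 0 0 0 0 1.11 0 255; 0 0 -5.8 0 0 0 255; 0 0 0 0 1.11 0 255; 0 0 -5.8 0 0 0 255; 0 0 0 0 1.11 0 255; 0 0 -5.8 0 0 0 255; 0 0 0 0 1.11 0 255; 0 0 -2.9 0 0 0 255; 0 0 0 0 0 0 255"}}

```text
time_s: 14.33
position: [0.4979, -0.233, 0.0689]
tool_rot: [[0.792, 0.611, 0.0], [0.611, -0.792, -0.001], [-0.0, 0.001, -1.0]]
ft_force: [-2.3, 1.0, 6.3]
grip_width: 0.0129
gripper_force: 49.5
```

```bash
python3 - <<'E'
from h import *
np.set_printoptions(precision=4,suppress=True)
s=env.observe();print(s["position"],s["ft_force"],s["grip_width"],s["gripper_force"])
t=np.array([.613,.086])
for c in ("top","scene","wrist"):
    im=imaging.get_image(c); P=cloud(im)
    if c=="top": save(im,"top6.png")
    for q,z in (("tag",.09),("last_top",.112),("sight",.09)):
        for r in models.tip_of(c,q)[:1]: u,v=r["at"]; print(c,q,r["confidence"],u,v,pt(im,u,v,z=z),pt(im,u,v))
    n=sel(P,.56,.64,-.16,-.07,.128,.142)
    if len(n)>5:
        l=cv2.fitLine(n[:,:2].astype(np.float32),cv2.DIST_HUBER,0,.001,.001).ravel(); d=l[:2]*np.sign(l[1]); e=t-l[2:]
        print(c,"needle",len(n),l,"heading",np.degrees(np.arctan2(d[1],d[0])),"offset tag (left+)",d[0]*e[1]-d[1]*e[0], n.min(0),n.max(0))
E
```

```text
[ 0.4979 -0.233   0.0689] [-2.3069  1.0471  6.3055] 0.012912254239379787 49.51402723789215
top tag 0.94 263.8 240.3 [0.6135 0.0856 0.09  ] [0.611  0.0843 0.1023]
top last_top 0.77 249.6 235.5 [0.6196 0.1123 0.112 ] [0.6194 0.1121 0.1129]
top needle 92 [ 0.0766  0.9971  0.5855 -0.1251] heading 85.6082 offset tag (left+) -0.011265198329141357 [ 0.5605 -0.16    0.1284] [ 0.5895 -0.0864  0.1392]
scene tag 0.83 374.1 255.0 [0.607  0.0861 0.09  ] [0.6252 0.0916 0.1102]
scene last_top 0.95 385.0 258.8 [0.628  0.1169 0.112 ] [0.6269 0.1166 0.1107]
scene needle 68 [ 0.0699  0.9976  0.5874 -0.1225] heading 85.99044 offset tag (left+) -0.01096329347391876 [ 0.5642 -0.1594  0.1283] [ 0.5916 -0.0865  0.139 ]
wrist needle 211 [ 0.8918 -0.4525  0.5766 -0.1562] heading 153.09538 offset tag (left+) -0.23249970912377987 [ 0.5601 -0.16    0.128 ] [ 0.5846 -0.1427  0.138 ]
```

View pics/top6.png

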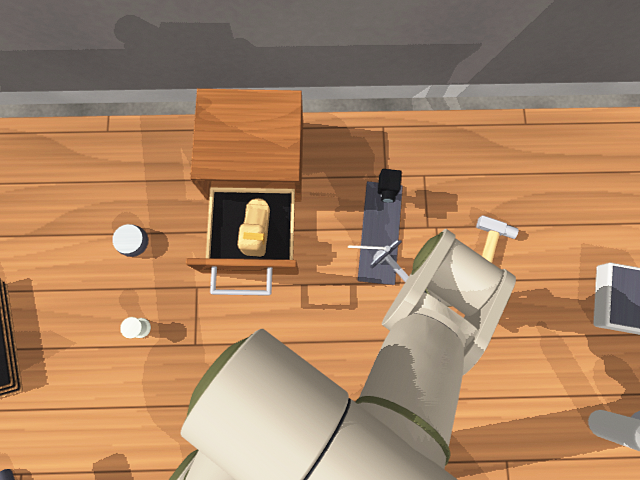

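The top view shows the needle from about (385,250) to (348,246), pointing at the last and its strap near (253,237). I'll refine the needle line and the strap position.

```bash
python3 - <<'E'
from h import *
np.set_printoptions(precision=4,suppress=True)
for c in ("top","scene"):
    im=imaging.get_image(c); P=cloud(im); h=cv2.cvtColor(im["pixels"],cv2.COLOR_RGB2HSV)
    n=sel(P,.56,.62,-.148,-.08,.125,.145)
    l=cv2.fitLine(n[:,:2].astype(np.float32),cv2.DIST_HUBER,0,.001,.001).ravel(); d=l[:2]*np.sign(l[1])
    m=(P[...,0]>.58)&(P[...,0]<.66)&(P[...,1]>.07)&(P[...,1]<.15)&(P[...,2]>.105)&(P[...,2]<.122)
    s=m&(h[...,1]>np.percentile(h[...,1][m],65))
    b=P[s];r=cv2.minAreaRect(b[:,:2].astype(np.float32)*1000); print(c,"strap",len(b),np.median(b,0),r)
    print("needle",len(n),l,np.degrees(np.arctan2(d[1],d[0])),"x at pivot y",l[2]+d[0]/d[1]*(-.165-l[3]))
    for t in ((.613,.086),(.617,.086)):
        e=np.array(t)-l[2:]; print(t,d[0]*e[1]-d[1]*e[0])
        e=np.array(t)-[.585,-.165]; print("  heading from pivot",np.degrees(np.arctan2(e[1],e[0])))
E
```

```text
top strap 198 [0.618  0.1009 0.1122] ((618.363037109375, 105.44071960449219), (41.51039123535156, 54.60297775268555), 82.92943572998047)
needle 74 [ 0.0827  0.9966  0.5865 -0.1102] 85.25658 x at pivot y 0.58196515
(0.613, 0.086) -0.010172433459954507
  heading from pivot 83.6347554443561
(0.617, 0.086) -0.014158733451562176
  heading from pivot 82.7345531001609
scene strap 152 [0.6193 0.1051 0.1127] ((619.170166015625, 106.74320983886719), (44.25657653808594, 55.5429801940918), 84.14068603515625)
needle 60 [ 0.0831  0.9965  0.5871 -0.1131] 85.235054 x at pivot y 0.5828248
(0.613, 0.086) -0.009220790254783891
  heading from pivot 83.6347554443561
(0.617, 0.086) -0.013206965791893267
  heading from pivot 82.7345531001609
```

Call:
{"op": "jog_arm", "data": {"plan": "0 0 1.2 0 0 0 255; 0 0 0 0 -0.12 0 255; 0 0 0 0 -0.12 0 255; 0 0 0 0 0 0 255; 0 0 0 0 0 0 255; 0 0 0 0 0 0 255; 0 0 0 0 0 0 255; 0 0 0 0 0 0 255; 0 0 0 0 0 0 255; 0 0 0 0 0 0 255"}}

```text
time_s: 15.87
position: [0.4962, -0.2308, 0.069]
tool_rot: [[0.806, 0.592, 0.0], [0.592, -0.806, -0.001], [-0.0, 0.001, -1.0]]
ft_force: [-2.3, 0.1, 5.9]
grip_width: 0.0127
gripper_force: 49.5
```

```bash
python3 - <<'E'
from h import *
np.set_printoptions(precision=4,suppress=True)
for c in ("top","scene"):
    im=imaging.get_image(c); P=cloud(im)
    n=sel(P,.56,.62,-.148,-.08,.125,.145)
    l=cv2.fitLine(n[:,:2].astype(np.float32),cv2.DIST_HUBER,0,.001,.001).ravel(); d=l[:2]*np.sign(l[1])
    a=sel(P,.52,.62,-.02,.24,.137,.15); print("board",cv2.minAreaRect(a[:,:2].astype(np.float32)*1000))
    e=np.array([.615,.086])-l[2:]; print(c,np.degrees(np.arctan2(d[1],d[0])),"off",d[0]*e[1]-d[1]*e[0])
s=env.observe();print(s["position"],s["ft_force"],s["grip_width"],s["gripper_force"],abs(s["qvel"]).max() if hasattr(s["qvel"],'max') else s["qvel"])
E
```

```text
board ((560.0487060546875, 124.31773376464844), (214.8086700439453, 14.683147430419922), 87.62860107421875)
top 82.00461 off 0.0018168891614272348
board ((561.0679931640625, 125.26608276367188), (215.07598876953125, 18.734926223754883), 88.12425994873047)
scene 83.91732 off -0.0037530051916131804
[ 0.4962 -0.2308  0.0689] [-3.0876  0.9389  6.2823] 0.0131412611800287 49.46067273616791 0.0574161601964866
```

The sight line passes within about 4 mm of the tag, the tray is at its stop and the grip is steady, so I'm handing in.

```bash
python3 -c "
from rig import job
print(job.close_job())"
```

```text
the job is handed in; nothing more can be done
None
```

I pulled the tray out to its stop and am holding the mirror by its peg, with the sight line passing within about 4 mm of the tag by my camera estimate (30 mm allowed). The job was handed in at about 16 s, and the last, spool, tin and hammer were not touched.

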